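# Start the three-start hex nut on the pivot stud

## Task

Take the bright hex nut with the three yellow corners, rest it level on the end of the upright stud with its yellow corners about 40 degrees clockwise (seen from above) of the yellow lines on the black housing, then back it off anticlockwise until the yellow corners meet the lines and the thread drops in. Let go so that it sits level, dropped in, with the stud's tip standing proud of its top; do not shift the dark plain nut or the bearing.

Things in the scene. Friction and masses are not known exactly. Their poses are not given: they have to be found in the camera images.
- nut_mid (a point): Centre of the loose silver hex nut: 55 mm across flats, 40 tall (this point 20 above the bench), 0.37 kg, bore 43. z up; x points to one of its 3 yellow-painted corners, the others at 120 and 240 deg. Flats face 30, 90, 150.. deg from x: pinch a pair. Under each yellow corner a thread tooth, 5 wide, reaches in to 13.5 mm from the axis, its underside 14 below this point.
- stud (a point): Fixed stud's axis at thread-land level, 62 mm above bench, on a black flange (radius 62, 14 thick; arm 44 tall at 60 deg). z up; x along one of 3 yellow lines, 120 deg apart, each at mid of a 50 deg gap, 10 deep; clockwise of it 56 deg of land, then a stop. Nose 21 wide, tip 30 up. Nut centre is 14 up on the lands (yellow 20-65 deg clockwise of lines), 4 up once dropped (free within 10 deg).
- plain_nut_mid (a point): Centre (half-way up) of the dark plain hex nut, a bystander to be left alone: the same outer size (55 mm across flats, 40 mm tall), dark steel, no yellow paint.
- bearing_mid (a point): Centre of a loose bright roller bearing, a bystander to be left alone: 64 mm across, 22 mm tall; this point is 11 mm above the bench.
Mind the look-alikes: they are no part of the job. Leave any orange look-alike of the part that bears nut_mid alone.

How it is judged:
On the way, in this order (a step that is already met when the one before it is completed fails the run):
1. the nut rests level on the stud's thread lands, not yet dropped in (horizontal distance between nut_mid and stud below 0.008 m and angle between nut_mid's own z axis and vertical below 0.17 rad and z of nut_mid in the frame of stud between 0.0105 and 0.017 m and contact force between nut and pivot above 0.3 N), for 0.2 s.
2. backed off, the nut has dropped into the thread gaps (horizontal distance between nut_mid and stud below 0.008 m and angle between nut_mid's own z axis and vertical below 0.17 rad and z of nut_mid in the frame of stud below 0.007 m), for 0.2 s.
At the end, for the whole second after the job is handed in: The nut is on the stud, its axis within 8 mm of the stud's, level within 10 degrees, dropped in (its centre 0 to 7 mm above the land level), released and at rest (all of step 2 and z of nut_mid in the frame of stud above 0 m and linear speed of nut below 0.02 m/s); the robot touches nothing.
It fails at once if the plain nut is shifted by more than 20 mm (distance of plain_nut_mid from where it was at the start of the episode above 0.02 m).
It fails at once if the bearing is shifted by more than 20 mm (distance of bearing_mid from where it was at the start of the episode above 0.02 m).
It also fails if it takes over 42 s, if anything falls off the work surface, if the arm or the gripper's body presses on something with over 40 N, if the wrist force passes 120 N, or if a joint passes its speed limit or range.

## Robot

A 7-joint arm with a two-finger parallel gripper is mounted at the origin on the work surface. World frame = base frame: x ahead of the robot, y to its left, z up, the work surface at z = 0. Lengths are in m, angles in rad, forces in N, time in s.
With the tool pointing down it reaches from about 0.4 to 0.85 m from the base axis. Payload 10.4 kg.
Tool frame: the origin (TCP) lies at the very end of the fingers, on their centre line; the grasp point (between the pads) lies 19 mm behind it; z points along the fingers, y is the line along which they close (so a half turn about z gives the same grasp; the last joint's range is limited). The gripper opens to 87 mm and grips with 3 to 60 N. Pads are 19 mm wide; open, the fingers measure 117 mm over their backs; the gripper's body (75 mm by 190 mm) begins 51 mm behind the grasp point.
Start: joints at [-1.174, 0.332, -0.065, 1.46, 0.022, 1.35, -0.088], TCP at [0.255, 0.571, 0.223] pointing down, gripper open.
Joint ranges: [-2.6, 2.6], [-0.5, 2.12], [-1.47, 1.34], [0.16, 2.42], [-1.27, 4.41], [0.06, 2.06], [-2.6, 2.6]. Speed limits (rad/s): [2.22, 2.22, 2.79, 2.79, 3.14, 3.14, 3.14].

## Interface

Orientations are given as a unit quaternion [x, y, z, w].
In Python, from bench import * gives the robot as it stands.
- The arm moves only by the tool step_arm, never from a script. Its arguments are lists of equal length, an entry for each row: "delta_pos": the shift along the world's x, y, z in units of 25 mm (1.0 is 25 mm), a list of three; "turn": the turn about the world's z in units of 0.12 rad (1.0 is 0.12 rad). In form: {"delta_pos": [[tx, ty, tz], ...], "turn": [turn, ...]}. A call has 1 to 12 rows; each row shifts and turns the commanded pose from where the row before left it; what a row does not reach is not made up. A row lasts 1/10 s, in which the tool goes at most 50 mm and 8.59 degrees, less where a joint would pass 70% of its speed; a pose out of reach is approached as far as the arm can. A call with a number of a shift or a turn outside -1 to 1 is refused whole. A call with a gripper value outside its range is refused whole. "grip" is the closure, from 0 (fully open) to 1 (shut), set as the call begins (left out, the last holds). The fingers move at their own pace and stop on an object; "newtons" is the grip in N (left out, the last holds). Time passes only in rows, so rows that do not move let the fingers close. It gives the time, the measured TCP pose, the force, the opening and the grip force at its end, in the units of the state.
- read_state(): the state, without advancing time (a new reading comes with each control period).
- camera(name): name is "side" or "top" or "wrist"; returns a dict with "image" (384x512x3 uint8, red, green, blue), "z_map" (384x512 float32, m along the optical axis (not along the pixel's ray), 0 where there is no reading), "mtx" (3x3 intrinsics, pixels), "view" (4x4, takes a point from world to camera coordinates). Camera axes: x right, y up, looking along -z (the intrinsics and any distortion apply to the point x, -y, -z); pixel columns grow to the right and rows downward; lengths in m; the calibration is good to about 2 mm. A picture is of the moment at which its call begins.
- close_job(): hands the job in; it is judged then, once.
The state is a dict: "time": time; "joint_positions": joint angles; "joint_vel": joint speeds; "joint_torque": joint torques, N m; "ee_pos": TCP position; "eef_rot": TCP orientation; "ft_force": force on the tool from outside, world axes, zero at the start; "torque": the same for the moment, N m; "width": finger opening in m; "grip_force": force on a finger pad.
Only numpy, scipy, OpenCV 4.12 (cv2) and the standard library are available. Lean on these libraries where they do the work, as an engineer would, in place of code of your own. Each camera call takes 0.05 s, during which the arm holds its last target. There are 200 camera calls.

## Working session

There is one attempt and no reset: what is moved stays moved. The work goes in short steps, Python scripts to look and compute and a tool call to move; the robot and the scene stay as the last step left them, time stands still between calls to the robot, and variables do not carry over. Pictures are saved under pics/ and viewed, at most 10 in all, crops included, and the job is handed in when it is done.

Besides the shell and the picture viewer there is one more tool, called after "Call:" as name([rows], argument=value, ...), one row to a line, values as JSON. step_arm: Moves the arm, as the interface text tells. Shifts and turns lie within -1 to 1; 1 stands for 25 mm of shift or 0.12 rad of turn. Its arguments: {"type":"object","properties":{"delta_pos":{"type":"array"},"turn":{"type":"array"},"grip":{"type":"number"},"newtons":{"type":"number"}},"required":["delta_pos","turn"]}

```bash
mkdir -p pics
cat > h.py <<'E'
from bench import *
import numpy as np, cv2
def snap(n):
    c=camera(n); np.savez(f'{n}.npz',**c); return c
def cloud(c):
    z=c['z_map'].astype(float); K=c['mtx']; h,w=z.shape
    u,v=np.meshgrid(np.arange(w),np.arange(h))
    P=np.stack([(u-K[0,2])/K[0,0]*z,-(v-K[1,2])/K[1,1]*z,-z,np.ones_like(z)],-1)
    W=P@np.linalg.inv(c['view']).T
    W=W[...,:3]; W[z==0]=np.nan
    return W
E
python3 - <<'E'
from h import *
a=snap('top');b=snap('side')
im=np.hstack([a['image'],b['image']])[:,:,::-1]
cv2.imwrite('pics/top.png',a['image'][:,:,::-1]);cv2.imwrite('pics/side.png',b['image'][:,:,::-1])
s=read_state();print(s['time'],s['ee_pos'],s['eef_rot'],s['width'])
E
```

```text
0.1 [0.25461076 0.57041755 0.2218383 ] [ 2.08356512e-01  9.78052744e-01 -6.17455125e-04 -1.09838445e-04] 0.08681448684154158
```

View pics/top.png

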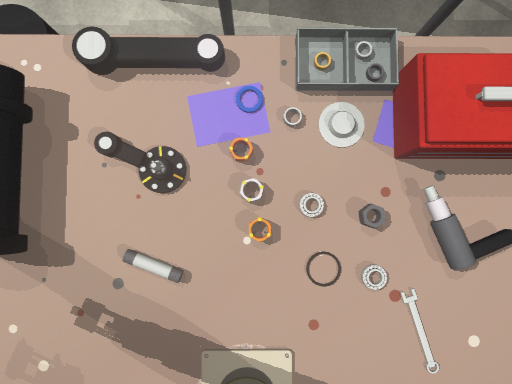

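The top view shows several ring-shaped parts:
- Silver ring with yellow marks at (252,190), which fits the bright nut.
- Orange look-alikes at (241,149) and (260,230).
- Plain silver ring at (293,117).
- Bearings at (312,205) and (375,277).
- Dark nut at (373,216).
- Black housing with yellow lines at (162,169).

I'll confirm in a crop and measure.

Run:
```python
from h import *
a=dict(np.load('top.npz'));W=cloud(a);im=a['image']
c=im[120:250,110:310];cv2.imwrite('pics/crop.png',cv2.resize(c,(800,520),interpolation=cv2.INTER_CUBIC)[:,:,::-1])
hsv=cv2.cvtColor(im,cv2.COLOR_RGB2HSV)
for n,(u,v),r in [('nut',(252,190),15),('stud',(162,169),26)]:
    w=W[v-r:v+r,u-r:u+r].reshape(-1,3); print(n,'zmax',np.nanmax(w[:,2]))
    lo,hi=((.03,.05) if n=='nut' else (.006,.02))
    m=(w[:,2]>lo)&(w[:,2]<hi);print(m.sum(),(w[m].min(0)+w[m].max(0))/2,w[m].mean(0),np.ptp(w[m],axis=0))
    y=cv2.inRange(hsv,(20,120,90),(36,255,255));y2=np.zeros_like(y);y2[v-r:v+r,u-r:u+r]=y[v-r:v+r,u-r:u+r]
    k,l,st,ce=cv2.connectedComponentsWithStats(y2)
    for i in range(1,k):
        if st[i,4]>2: print(st[i,4],ce[i].round(1),np.nanmedian(W[l==i],0).round(4))
w=W[140:200,132:195].reshape(-1,3);m=w[:,2]>.06;print(m.sum(),w[m].round(4)[:40])
```

```text
nut zmax 0.043537741916874984
199 [ 0.52486995 -0.01281219  0.03698389] [ 0.52516522 -0.01252094  0.0388515 ] [0.05871124 0.05853913 0.01310771]
8 [243.8 182.2] [0.5437 0.0064 0.0395]
6 [261.  186.5] [ 0.5322 -0.0368  0.0402]
6 [248.5 199. ] [ 0.5005 -0.0051  0.0399]
stud zmax 0.0941235566682388
1252 [0.58052855 0.22144325 0.0131944 ] [0.57860649 0.2184295  0.0137583 ] [0.12121251 0.12110783 0.01351934]
30 [160.  150.5] [0.6288 0.2271 0.0143]
20 [177.6 176.5] [0.5604 0.1804 0.0141]
30 [146.3 179.1] [0.5537 0.2618 0.0145]
121 [[0.5966 0.217  0.0614]
 [0.5933 0.2329 0.0665]
 [0.593  0.2299 0.0684]
 [0.5942 0.2172 0.0605]
 [0.5942 0.2147 0.0606]
 [0.594  0.2119 0.062 ]
 [0.5909 0.2332 0.0654]
 [0.5896 0.2281 0.0746]
 [0.588  0.2227 0.0853]
 [0.5884 0.221  0.0826]
 [0.5885 0.2188 0.082 ]
 [0.5895 0.2182 0.0752]
 [0.5917 0.2198 0.06  ]
 [0.5916 0.2145 0.0613]
 [0.5914 0.2118 0.0623]
 [0.5886 0.2359 0.0644]
 [0.5846 0.2255 0.0922]
 [0.5847 0.2234 0.0913]
 [0.5848 0.2212 0.0907]
 [0.585  0.2191 0.0895]
 [0.5853 0.2174 0.087 ]
 [0.5864 0.217  0.0795]
 [0.5871 0.2159 0.0745]
 [0.5886 0.2161 0.0643]
 [0.589  0.2118 0.0621]
 [0.5892 0.2097 0.0606]
 [0.5892 0.2073 0.0601]
 [0.5821 0.2278 0.0927]
 [0.5819 0.225  0.0941]
 [0.5822 0.2232 0.0918]
 [0.5825 0.2214 0.0897]
 [0.5825 0.2189 0.0901]
 [0.5823 0.2162 0.0913]
 [0.5839 0.2169 0.0798]
 [0.5838 0.2142 0.0806]
 [0.585  0.214  0.0721]
 [0.5867 0.2121 0.0605]
 [0.5865 0.2094 0.0615]
 [0.5865 0.2068 0.0621]
 [0.5842 0.2394 0.0602]]
```

View pics/crop.png

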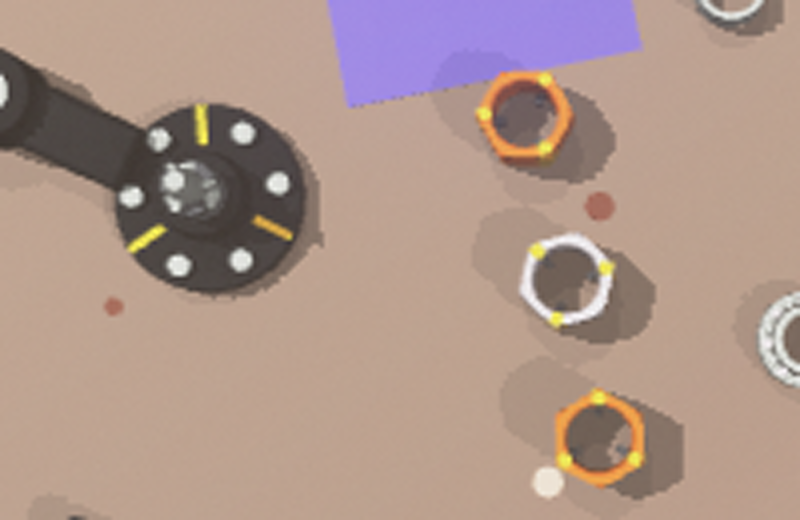

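The crop confirms it: the silver nut with three yellow corners is at crop (567,280), world (0.5255,-0.012), with yellow at 45° mod 120. The orange pair at crop (525,115) and (600,440) are look-alikes. The stud axis is at about (0.5805,0.2225), with its lines at about 4.7° mod 120. Flange width, heights and spacings match the given sizes. I'll pinch along 75° (the tool's y is now at 66°).

Call:
step_arm([
  [0.45,-0.97,-0.12],
  [0.45,-0.97,-0.12],
  [0.45,-0.97,-0.12],
  [0.45,-0.97,-0.12],
  [0.45,-0.97,-0.12],
  [0.45,-0.97,-0.12],
  [0.45,-0.97,-0.12],
  [0.45,-0.97,-0.12],
  [0.45,-0.97,-0.12],
  [0.45,-0.97,-0.12],
  [0.45,-0.97,-0.12],
  [0.45,-0.97,-0.12],
], turn=[0.055,0.055,0.055,0.055,0.055,0.055,0.055,0.055,0.055,0.055,0.055,0.055], grip=0)

```text
time: 1.3
ee_pos: [0.3899, 0.2786, 0.1862]
eef_rot: [0.169, 0.986, -0.0, -0.0]
ft_force: [-0.1, 0.7, 0.3]
width: 0.0871
grip_force: 0.0
```

Call:
step_arm([
  [0.45,-0.97,-0.12],
  [0.45,-0.97,-0.12],
  [0.45,-0.97,-0.12],
  [0.45,-0.97,-0.12],
  [0.45,-0.97,-0.12],
  [0.45,-0.97,-0.12],
  [0.45,-0.97,-0.12],
  [0.45,-0.97,-0.12],
  [0.45,-0.97,-0.12],
  [0.45,-0.97,-0.12],
  [0.45,-0.97,-0.12],
  [0,0,0],
], turn=[0.055,0.055,0.055,0.055,0.055,0.055,0.055,0.055,0.055,0.055,0.055,0])

```text
time: 2.5
ee_pos: [0.5139, 0.0092, 0.153]
eef_rot: [0.136, 0.991, -0.001, -0.0]
ft_force: [0.3, 0.2, 0.5]
width: 0.0867
grip_force: 0.0
```

```bash
cat > w.py <<'E'
from h import *
from scipy.spatial.transform import Rotation as R
import sys
a=snap('wrist');cv2.imwrite('pics/'+sys.argv[1],a['image'][:,:,::-1])
s=read_state();y=R.from_quat(s['eef_rot']).apply([0,1,0])
print(s['time'],s['ee_pos'].round(4),np.degrees(np.arctan2(y[1],y[0])).round(2),s['joint_positions'].round(2))
W=cloud(a);hsv=cv2.cvtColor(a['image'],cv2.COLOR_RGB2HSV)
k,l,st,ce=cv2.connectedComponentsWithStats(cv2.inRange(hsv,(20,120,90),(36,255,255)))
for i in range(1,k):
    if st[i,4]>15: print(st[i,4],ce[i].round(1),np.nanmedian(W[l==i],0).round(4))
E
python3 w.py w1.png
```

```text
2.55 [0.5134 0.0114 0.1531] 74.47 [-0.49  0.14  0.41  1.86 -0.06  1.15  1.24]
175 [209.5  99.5] [ 0.4108 -0.0081  0.0397]
135 [165.8 109.8] [ 0.409  -0.0531  0.0401]
309 [202.  137.3] [ 0.4453 -0.0282  0.0398]
196 [478.4 159.3] [0.5522 0.2628 0.0142]
68 [239.7 174.7] [ 0.4947 -0.0028  0.0216]
168 [406.4 183.8] [0.5596 0.1805 0.0143]
43 [238.3 183.3] [ 0.5003 -0.0053  0.0404]
39 [259.7 215.8] [0.5421 0.0069 0.0404]
38 [219.7 216.7] [ 0.5315 -0.0361  0.0403]
147 [451.4 225. ] [0.6264 0.2276 0.0143]
95 [269.1 254. ] [0.6027 0.0031 0.0182]
264 [104.9 273.3] [ 0.4703 -0.0271  0.2428]
18 [121.4 253.5] [ 0.4698 -0.0268  0.2316]
541 [401.4 272.4] [0.4963 0.0646 0.2405]
150 [283.2 292.7] [0.6499 0.0045 0.0397]
3250 [379.2 314.1] [0.5019 0.0544 0.2509]
```

View pics/w1.png

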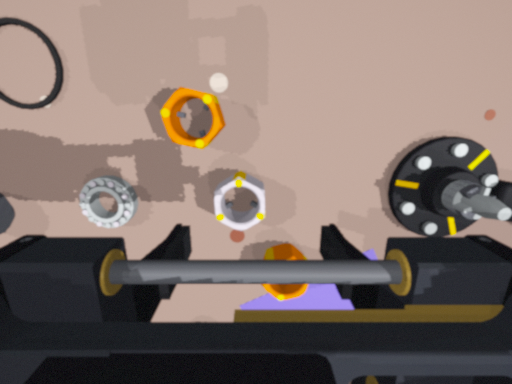

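The wrist picture shows the silver nut at (239,203) between its yellow corners, the orange ones at (193,117) and (286,270), and the stud at (445,190). Both measurements agree: nut (0.525,-0.0117), yellow at 45.5°; stud (0.580,0.223), lines at 4.9°. Now I'll descend.

Call:
step_arm([
  [0.23,-0.46,-0.3],
  [0.23,-0.46,-0.5],
  [0,0,-0.7],
  [0,0,-0.7],
  [0,0,-0.7],
  [0,0,-0.7],
  [0,0,-0.7],
  [0,0,-0.6],
  [0,0,-0.5],
  [0,0,-0.36],
  [0,0,0],
  [0,0,0],
], turn=[0.07,0.08,0,0,0,0,0,0,0,0,0,0])

```text
time: 3.75
ee_pos: [0.5251, -0.0098, 0.0099]
eef_rot: [0.125, 0.992, 0.0, 0.0]
ft_force: [0.3, 0.2, 0.0]
width: 0.0868
grip_force: 0.0
```

Call:
step_arm([
  [0,0,0],
  [0,0,0],
  [0,0,0],
  [0,0,0],
  [0,0,0],
  [0,0,0],
  [0,0,0],
  [0,0,0],
], turn=[0,0,0,0,0,0,0,0], grip=1, newtons=25)

```text
time: 4.55
ee_pos: [0.5249, -0.0105, 0.0097]
eef_rot: [0.125, 0.992, -0.0, -0.0]
ft_force: [-2.9, -3.7, 5.1]
width: 0.0553
grip_force: 25.0
```

Call:
step_arm([
  [0,0,0.5],
  [0,0,0.9],
  [0,0,0.9],
  [0,0,0.9],
  [0,0,0.9],
  [0,0,0.8],
  [0,0,0.3],
  [0,0,0],
], turn=[0,0,0,0,0,0,0,0])

```text
time: 5.35
ee_pos: [0.5254, -0.0096, 0.1404]
eef_rot: [0.124, 0.992, 0.001, 0.001]
ft_force: [0.0, 0.3, -4.2]
width: 0.0553
grip_force: 25.0
```

Call:
step_arm([
  [0.2,0.85,0],
  [0.2,0.85,0],
  [0.2,0.85,0],
  [0.2,0.85,0],
  [0.2,0.85,0],
  [0.2,0.85,0],
  [0.2,0.85,0],
  [0.2,0.85,0],
  [0.2,0.85,0],
  [0.2,0.85,0],
  [0.2,0.85,0],
  [0,0,0],
], turn=[-0.97,-0.97,-0.97,-0.97,-0.97,-0.97,-0.97,-0.97,-0.97,-0.97,-0.97,-0.97])

```text
time: 6.55
ee_pos: [0.5787, 0.2279, 0.1375]
eef_rot: [0.733, 0.68, -0.001, -0.001]
ft_force: [-0.5, 0.1, -4.2]
width: 0.0549
grip_force: 25.0
```

Call:
step_arm([
  [0,0,0],
  [0,0,0],
  [0,0,0],
], turn=[0,0,0])

```text
time: 6.85
ee_pos: [0.5798, 0.223, 0.1391]
eef_rot: [0.733, 0.68, -0.0, -0.0]
ft_force: [-0.0, 0.4, -3.4]
width: 0.0547
grip_force: 25.0
```

```bash
cat > t.py <<'E'
from h import *
from scipy.spatial.transform import Rotation as R
import sys
s=read_state();y=R.from_quat(s['eef_rot']).apply([0,1,0])
print(s['time'],s['ee_pos'].round(4),np.degrees(np.arctan2(y[1],y[0])).round(2),s['joint_positions'].round(2),s['ft_force'],s['width'])
for n in ('top','side'):
    a=snap(n);W=cloud(a)
    cam=np.linalg.inv(a['view'])
    p=a['view']@np.array([.58,.223,.1,1]);K=a['mtx'];u=int(K[0,0]*p[0]/-p[2]+K[0,2]);v=int(-K[1,1]*p[1]/-p[2]+K[1,2])
    print(n,u,v)
    c=a['image'][max(v-50,0):v+50,max(u-65,0):u+65]
    cv2.imwrite('pics/'+n+sys.argv[1],cv2.resize(c,None,fx=5,fy=5,interpolation=cv2.INTER_CUBIC)[:,:,::-1])
a=snap('wrist')
for a in (dict(np.load('top.npz')),a):
    W=cloud(a);hsv=cv2.cvtColor(a['image'],cv2.COLOR_RGB2HSV)
    k,l,st,ce=cv2.connectedComponentsWithStats(cv2.inRange(hsv,(20,120,90),(36,255,255)))
    for i in range(1,k):
        m=np.nanmedian(W[l==i],0)
        if st[i,4]>2 and np.hypot(*(m[:2]-[.58,.223]))<.08: print(st[i,4],ce[i].round(1),m.round(4))
E
python3 t.py _a.png
```

```text
6.85 [0.5798 0.223  0.1391] -4.26 [-0.83  0.41  0.5   1.6  -0.21  1.19 -0.36] [-0.01340981  0.40373521 -3.40096687] 0.054666540088196144
top 152 164
side 249 127
30 [160.  150.5] [0.6276 0.2273 0.0147]
7 [153.1 172.1] [0.5557 0.2063 0.1525]
23 [177.8 176.4] [0.5614 0.1793 0.0146]
215 [227.1 156.1] [0.5526 0.2625 0.0144]
196 [296.4 182.2] [0.6264 0.2276 0.0145]
389 [254.9 202.1] [0.5825 0.254  0.1529]
187 [254.8 221.3] [0.5818 0.249  0.17  ]
36 [238.7 232.6] [0.5569 0.171  0.0148]
422 [157.6 272.3] [0.5513 0.2584 0.228 ]
335 [353.2 270.8] [0.6142 0.254  0.2277]
57 [215.9 285.8] [0.5562 0.2104 0.1697]
55 [293.4 285.7] [0.6011 0.2073 0.1701]
5 [346.4 286.6] [0.6132 0.245  0.2238]
3940 [329.6 314.4] [0.6068 0.2458 0.2375]
```

View pics/side_a.png

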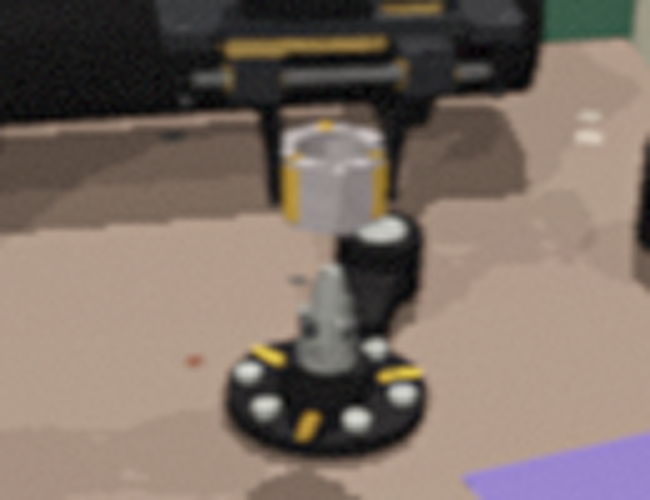

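The side view shows the nut level, right above the stud. Its measured centre is (0.580,0.222), yellow about 39° clockwise of the lines. Lowering to just above the lands, which should put the TCP near 0.066.

Call:
step_arm([
  [0,0.02,-0.2],
  [0,0,-0.4],
  [0,0,-0.5],
  [0,0,-0.5],
  [0,0,-0.4],
  [0,0,-0.3],
  [0,0,-0.2],
  [0,0,-0.1],
  [0,0,-0.1],
  [0,0,0],
  [0,0,0],
], turn=[0,0,0,0,0,0,0,0,0,0,0])

```text
time: 8.1
ee_pos: [0.5802, 0.2243, 0.0724]
eef_rot: [0.733, 0.68, 0.0, 0.0]
ft_force: [-0.4, 0.5, -3.4]
width: 0.0549
grip_force: 25.0
```

Call:
step_arm([
  [0,0,-0.04],
  [0,0,-0.04],
  [0,0,-0.04],
  [0,0,-0.04],
  [0,0,-0.04],
  [0,0,0],
], turn=[0,0,0,0,0,0])

```text
time: 8.7
ee_pos: [0.5799, 0.2242, 0.0669]
eef_rot: [0.733, 0.68, -0.0, -0.0]
ft_force: [0.8, 0.1, -3.9]
width: 0.0553
grip_force: 25.0
```

Call:
step_arm([
  [0,-0.02,-0.02],
  [0,-0.02,-0.02],
  [0,0,-0.02],
  [0,0,0],
  [0,0,0],
], turn=[0,0,0,0,0])

```text
time: 9.2
ee_pos: [0.58, 0.2231, 0.0658]
eef_rot: [0.734, 0.68, 0.0, 0.0]
ft_force: [-0.9, -1.2, -0.4]
width: 0.0546
grip_force: 25.0
```

The load has come off at TCP 0.0658, so the nut is on the lands. I'll press slightly more to be sure, and hold.

Call:
step_arm([
  [0,0,-0.02],
  [0,0,0],
  [0,0,0],
  [0,0,0],
  [0,0,0],
], turn=[0,0,0,0,0])

```text
time: 9.7
ee_pos: [0.5801, 0.2231, 0.0657]
eef_rot: [0.734, 0.68, 0.0, 0.0]
ft_force: [-3.2, -1.5, 4.9]
width: 0.0548
grip_force: 25.0
```

Call:
step_arm([
  [0,0,0],
  [0,0,0],
  [0,0,0],
  [0,0,0],
  [0,0,0],
  [0,0,0],
  [0,0,0],
  [0,0,0],
  [0,0,0],
  [0,0,0],
  [0,0,0],
  [0,0,0],
], turn=[0.5,0.5,0.5,0.5,0.5,0.5,0.5,0.5,0.5,0.5,0.5,0.2])

```text
time: 10.9
ee_pos: [0.5799, 0.2233, 0.0647]
eef_rot: [0.462, 0.887, 0.0, -0.0]
ft_force: [0.1, -0.2, -4.1]
width: 0.0548
grip_force: 25.0
```

Call:
step_arm([
  [0,0,-0.05],
  [0,0,-0.05],
  [0,0,-0.05],
  [0,0,-0.05],
  [0,0,0],
  [0,0,0],
], turn=[0,0,0,0,0,0])

```text
time: 11.5
ee_pos: [0.58, 0.2233, 0.06]
eef_rot: [0.463, 0.886, 0.0, 0.0]
ft_force: [0.2, -0.4, -3.2]
width: 0.0552
grip_force: 25.0
```

The nut is free in the gaps; lowering the rest of the way (bottom at about 0.0557).

Call:
step_arm([
  [0,0,-0.05],
  [0,0,-0.05],
  [0,0,-0.04],
  [0,0,-0.02],
  [0,0,0],
  [0,0,0],
  [0,0,0],
], turn=[0,0,0,0,0,0,0])

```text
time: 12.2
ee_pos: [0.58, 0.2233, 0.0561]
eef_rot: [0.463, 0.886, 0.0, 0.0]
ft_force: [-0.3, 0.5, -3.9]
width: 0.0546
grip_force: 25.0
```

Call:
step_arm([
  [0,0,0],
  [0,0,0],
  [0,0,0],
  [0,0,0],
  [0,0,0],
  [0,0,0],
  [0,0,0],
], turn=[0,0,0,0,0,0,0], grip=0)

```text
time: 12.9
ee_pos: [0.58, 0.2233, 0.0561]
eef_rot: [0.463, 0.886, 0.0, 0.0]
ft_force: [-0.7, 0.2, -0.6]
width: 0.0863
grip_force: 0.0
```

Call:
step_arm([
  [0,0,0.2],
  [0,0,0.5],
  [0,0,0.8],
  [0,0,0.9],
  [0,0,0.9],
  [0,0,0.9],
  [0,0,0.5],
  [0,0,0],
  [0,0,0],
], turn=[0,0,0,0,0,0,0,0,0])

```text
time: 13.8
ee_pos: [0.5797, 0.2232, 0.1731]
eef_rot: [0.463, 0.886, -0.0, -0.0]
ft_force: [-1.2, -0.5, -0.1]
width: 0.087
grip_force: 0.0
```

```bash
python3 t.py _b.png
```

```text
13.8 [0.5797 0.2232 0.1731] 34.84 [-0.73  0.36  0.36  1.56 -0.13  1.25  0.27] [-1.17359482 -0.49842368 -0.05015615] 0.08695393389033092
top 152 164
side 249 127
29 [160.  150.3] [0.63   0.2274 0.0137]
8 [152.8 154.2] [0.6071 0.2255 0.086 ]
19 [177.8 176.5] [0.5593 0.1797 0.0134]
190 [255.5 142.9] [0.5526 0.2626 0.0146]
81 [256.1 165.1] [0.5619 0.2502 0.0657]
54 [255.9 174.5] [0.5657 0.2445 0.0862]
97 [220.8 201.2] [0.5582 0.1775 0.0146]
98 [290.7 201.1] [0.6312 0.2284 0.0144]
53 [233.1 212.2] [0.5698 0.1999 0.086 ]
52 [278.4 212. ] [0.606  0.2256 0.0863]
597 [109.3 272.2] [0.5226 0.223  0.2602]
295 [405.  272.7] [0.6004 0.2778 0.2614]
13 [391.2 255.8] [0.6    0.2778 0.252 ]
3 [392.7 286.7] [0.6053 0.27   0.2563]
3439 [378.  314.2] [0.5977 0.2653 0.2701]
32 [372.7 380.1] [0.6319 0.2323 0.2534]
```

View pics/side_b.png

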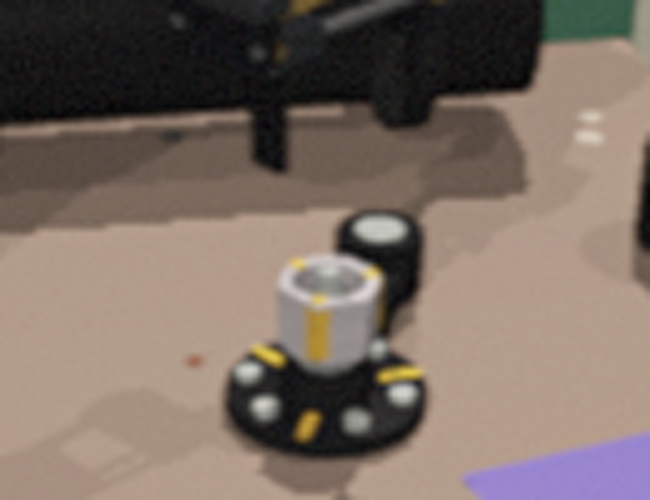

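The nut sits level in the picture at (330,310), with all three yellow corners at z 0.086, so its centre is 4 mm above land level. The corners line up with the lines and the gripper is clear.

```bash
python3 -c "from bench import *; print(close_job())"
```

```text
the job is handed in; nothing more can be done
None
```

The nut is on the stud, dropped in, level and released (centre about 4 mm above land level, yellow corners on the lines); the plain nut and bearing were never approached, and the job is handed in at about 14 s of the 42 s allowed, with no verdict returned.

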